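# Hold the cutlery dispenser open for its refill

## Robot

A 6-joint arm with a two-finger parallel gripper is mounted at the origin on the work surface; the furniture and walls round the work are solid. World frame = base frame: x ahead of the robot, y to its left, z up, the work surface at z = 0. Lengths are in m, angles in rad, forces in N, time in s.
With the tool pointing down it reaches from about 0.25 to 0.8 m from the base axis. Payload 3.9 kg.
Tool frame: the origin (TCP) lies on the centre line of the jaws, within the pads' length; the fingertips stand r.tips_ahead ahead of it and the grasp point (between the pads) lies 5 mm behind it (r.tips_ahead is the distance from the TCP to the fingertips, in m); z points along the fingers, y is the line along which they close (so a half turn about z gives the same grasp; the last joint's range is limited). The gripper opens to 85 mm and grips with 20 to 120 N. Pads are 22 mm wide; open, the fingers measure 114 mm over their backs; the gripper's body (76 mm by 85 mm) begins 54 mm behind the grasp point. The pads swing forward as they close: fully open they stand 13 mm farther back than shut.
Start: joints at [-1.27, 0.26, -0.138, 1.173, 0, 1.571], TCP at [0.156, -0.501, 0.245] pointing down, gripper open.
Joint ranges: [-2.78, 2.78], [-0.83, 1.72], [-1.28, 1.37], [-1.9, 2.12], [-1.57, 1.48], [-3.14, 3.14]. Speed limits (rad/s): [2.57, 2.57, 3.14, 3.14, 3.14, 3.14].

## Interface

Orientations are given as a 3x3 rotation matrix whose columns are the frame's x, y, z axes.
In Python, from workcell import r gives the robot as it stands.
- The arm moves only by the shell command python3 -m crank 'ROWS' [FORCE]. ROWS is JSON, one flat list of numbers, 7 for each row, row after row: the shift along the tool's x, y, z normalised to -1 to 1, where 1 is 0.5 m, then the turn, a rotation vector about the tool's x, y, z normalised to -1 to 1, where 1 is 90 degrees, then the opening, from -1 (shut) to 1 (fully open). A call has 1 to 20 rows; each row is the pose to reach, as a shift and turn from the pose commanded when the call began, along the tool's axes at that moment; what a row does not reach only later rows make up. A row lasts 1/8 s, in which the tool goes at most 62.5 mm and 10.7 degrees, less where a joint would pass 70% of its speed; a pose out of reach is approached as far as the arm can. A call with a number of a shift or a turn outside -1 to 1 is refused whole. A call with a gripper value outside its range is refused whole. The fingers move at their own pace and stop on an object; FORCE is the grip in N (left out, the last holds). Time passes only in rows, so rows that repeat a pose let the fingers close. It gives the time, the measured TCP pose, the force, the opening and the grip force at its end, in the units of the state.
- r.read_state(): the state, without advancing time (a new reading comes with each control period).
- r.capture(name): name is "scene" or "side" or "wrist"; returns the picture (384x512x3 uint8, red, green, blue); there is no depth.
- r.camera_info(name): a dict with "fx", "fy", "cx", "cy" (pixels), "D" ([k1, k2, p1, p2, k3] as OpenCV has them; the pictures are not rectified), "pose" (4x4, takes a point from camera to world coordinates). Camera axes: x right, y down, z forward; pixel columns grow to the right and rows downward; lengths in m; the calibration is good to about 2 mm. A picture is of the moment at which its call begins: read the wrist's pose just before it. camera_info takes no time and is no camera call; for the wrist camera it gives the pose at the moment of the call.
- r.job_done(): hands the job in; it is judged then, once.
The state is a dict: "time": time; "joint_pos": joint angles; "joint_velocities": joint speeds; "joint_torque": joint torques, N m; "eef_pos": TCP position; "orientation": TCP orientation; "ft_force": force on the tool from outside, world axes, zero at the start; "wrist_torque": the same for the moment, N m; "opening": finger opening in m; "grip_force": force on a finger pad.
Only numpy, scipy, OpenCV 4.12 (cv2) and the standard library are available. Lean on these libraries where they do the work, as an engineer would, in place of code of your own. Each camera call takes 0.05 s, during which the arm holds its last target. There are 200 camera calls.

## Task

The cutlery dispenser on the counter is nearly empty: lift its lid and lay it back until it rests open on its stop. Then take the upright pull tab and draw the sprung rod out until the red ring on it has just come fully out of the tube, well short of the rod's end stop, and keep holding it there so that a colleague can drop the new sleeves in; your program finishes while still holding the rod out. Leave everything else on the counter where it is.

Things in the scene. Friction and masses are not known exactly. Their poses are not given: they have to be found in the camera images.
- dispenser: Counter-top dispenser for paper-wrapped cutlery, 124 x 172 mm in plan, grey plinth with steel magazine walls, blue lid; fixed to the counter. Origin at the centre of its underside, on the counter; its z is up, its +x points to the customers' side (hinge side of the lid), its -x to the staff side, where the rod comes out; its y runs along its 172 mm side. Plinth up to 48 mm, walls up to 82 mm. A spring follower plate in the magazine is part of the pull rod.
- lid (a joint): Hinge of the lid in rad: 0 shut, 1.83 (105 degrees) resting on its stop, where it stays by its own weight once past upright; let go before upright it falls shut. Light: about 160 g, under 2 N at the handle.
- lid_hinge (a point): Middle of the lid's hinge axis, which runs along the dispenser's y; in the dispenser's frame at x +44, z +86 mm. The lid opens upward from the staff side and over towards +x.
- lid_handle (a point): Centre of the steel bar handle on the lid (turns with the lid). Shut, it lies in the dispenser's frame at x -50, y 0, z 113.5 mm, that is 94 mm from the hinge axis along the lid and 27.5 mm above it. The bar runs along the dispenser's y, 46 mm long with flat ends, 12 mm thick, on two 8 mm posts at y -15 and +15; the lid's top is 27 mm below its centre. On the stop the handle is at about x +95, z +170 mm.
- pull_rod (a joint): Travel of the pull rod in m: 0 at rest (fully in, as it starts), 0.050 when the red ring has just come fully out of the tube's mouth (the mark), 0.066 at its end stop. A spring inside pulls it back in with about 3 N at rest, rising by 0.1 N per mm to about 8 N at the mark, and draws it home when let go.
- pull_tab (a point): Grip point in the upper part of the black upright tab on the rod's end (moves with it); at rest at x -120, y 0, z +64 mm in the dispenser's frame. The tab is a plate 10 mm thick (along the dispenser's x), 34 mm wide (y), from z 22 to 79 mm, head rounded; rod and tube meet it below z 46 mm, above that both faces are free. It pulls along the dispenser's -x.
- tube_mouth (a point): Centre of the mouth of the aluminium tube (19 mm thick) the rod comes out of, in the dispenser's frame at x -76, y 0, z +36 mm, 44 mm behind the pull tab's centre plane at rest. The rod is 9 mm thick; the red ring, 8 mm long, is hidden in the tube at rest.
- sleeve_a: Paper-wrapped cutlery sleeve lying beside the dispenser, 24 x 155 x 9 mm, long side along its y; origin under its centre. Part of the refill; leave it.
- sleeve_b: Paper-wrapped cutlery sleeve lying on top of the first, 24 x 150 x 9 mm, long side along its y; origin under its centre. Leave it.
- sachet_basket: White plastic basket full of sachets, 148 x 118 x 95 mm, near the wall; origin under its centre. Leave it.
- ale_bottle_2: Brown long-neck bottle, 61 mm thick, 230 mm tall, near the wall; origin under its centre. Leave it.
- salt_shaker: Salt shaker, 40 mm thick, 81 mm tall; origin under its centre. Leave it.
- can_1: Drinks can, 53 mm thick, 134 mm tall; origin under its centre. Leave it.
- sauce_cup_1: Empty black sauce cup, 51 mm wide, 29 mm tall; origin under its centre. Leave it.

How it is judged:
On the way, in this order (a step that is already met when the one before it is completed fails the run):
1. the lid rests open on its stop, the rod not yet drawn (value of joint lid above 1.72 rad and value of joint pull_rod below 0.015 m), for 0.2 s.
2. the rod is drawn out to its red ring and held there by the fingers (value of joint lid above 1.72 rad and contact force between the fingers and pull_rod above 4 N and value of joint pull_rod between 0.046 and 0.059 m), for 0.5 s.
At the end, for the whole second after the job is handed in: The lid is open on its stop (over 1.72 rad); the rod is drawn out between 46 and 59 mm (the ring is fully out at 50 mm, the end stop is at 66 mm), at rest (under 10 mm/s), and the fingers bear on it with more than 4 N (all of step 2 and velocity of joint pull_rod between -0.01 and 0.01 m/s); the arm keeps its last pose, push and grip.
It fails at once if another thing on the counter is moved more than 30 mm (distance of any of ale_bottle_2, salt_shaker, can_1, sachet_basket, sauce_cup_1, sleeve_a, sleeve_b from where it was at the start of the episode above 0.03 m).
It fails at once if the rod is drawn on to its end stop (value of joint pull_rod above 0.065 m).
It also fails if it takes over 51 s, if anything falls off the work surface, if the arm or the gripper's body presses on something with over 40 N, if the wrist force passes 120 N, or if a joint passes its speed limit or range.

## Working session

There is one attempt and no reset: what is moved stays moved. The work goes in short steps, Python scripts to look and compute and a shell command to move; the robot and the scene stay as the last step left them, time stands still between calls to the robot, and variables do not carry over. Pictures are saved under pics/ and viewed, at most 10 in all, crops included, and the job is handed in when it is done.

```bash
mkdir -p pics; ls; python3 - <<'E'
from workcell import r
import cv2,numpy as np
for n in("scene","side"):
    cv2.imwrite(f"pics/{n}0.png",r.capture(n)[...,::-1])
    i=r.camera_info(n);print(n,i["fx"],i["fy"],i["cx"],i["cy"],i["D"],np.round(i["pose"],3).tolist())
s=r.read_state();print(s["time"],s["eef_pos"],np.round(s["orientation"],3).tolist(),r.tips_ahead)
E
```

```text
pics
scene 430.6520254182908 430.6520254182908 252.50866625716586 186.21928923115163 [-0.08372688  0.          0.          0.          0.        ] [[0.834, -0.297, 0.465, -0.118], [-0.552, -0.448, 0.704, -0.941], [-0.0, -0.843, -0.537, 0.793], [0.0, 0.0, 0.0, 1.0]]
side 435.4663460329591 435.4663460329591 262.02492266333405 189.25979211231234 [-0.06241468  0.          0.          0.          0.        ] [[-0.605, -0.493, 0.625, -0.207], [-0.796, 0.391, -0.463, 0.506], [-0.016, -0.777, -0.629, 0.807], [0.0, 0.0, 0.0, 1.0]]
0.1 [ 0.15537096 -0.50087546  0.24454261] [[0.955, 0.296, -0.001], [0.296, -0.955, 0.002], [-0.0, -0.002, -1.0]] 0.014
```

View pics/scene0.png

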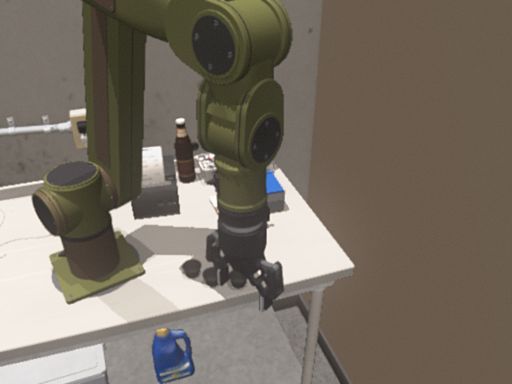

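View pics/side0.png

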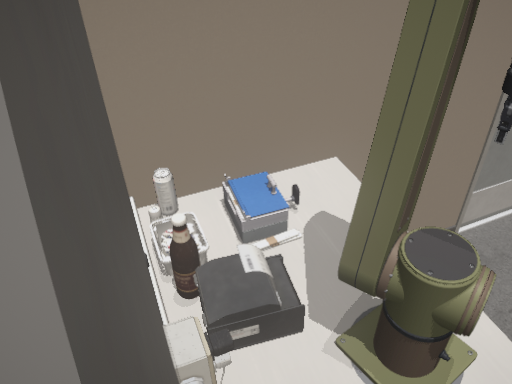

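The side view shows the dispenser with its blue lid near (257,195), the handle near (272,185) and the tab near (296,193). The sleeves are at (272,242). In the scene view the arm blocks the dispenser. I'll enlarge the side view.

```bash
cat > h.py <<'E'
from workcell import r
import cv2,numpy as np
def ray(i,uv):
    K=np.array([[i["fx"],0,i["cx"]],[0,i["fy"],i["cy"]],[0,0,1]])
    p=cv2.undistortPoints(np.array([[uv]],float),K,np.array(i["D"]))[0,0]
    T=np.array(i["pose"]);return T[:3,3],T[:3,:3]@np.r_[p,1]
def onz(i,uv,z):
    o,d=ray(i,uv);return o+d*(z-o[2])/d[2]
def proj(i,P):
    K=np.array([[i["fx"],0,i["cx"]],[0,i["fy"],i["cy"]],[0,0,1]])
    T=np.linalg.inv(np.array(i["pose"]))
    return cv2.projectPoints(np.array(P,float).reshape(-1,3),cv2.Rodrigues(T[:3,:3])[0],T[:3,3],K,np.array(i["D"]))[0][:,0]
def blue(im):
    h=cv2.cvtColor(im,cv2.COLOR_RGB2HSV)
    m=cv2.inRange(h,(105,120,50),(125,255,255));n,l,s,c=cv2.connectedComponentsWithStats(m)
    k=1+s[1:,4].argmax();return (l==k).astype(np.uint8)
E
python3 - <<'E'
from h import *
im=cv2.imread("pics/side0.png");i=r.camera_info("side")
m=blue(im[...,::-1].copy());c=max(cv2.findContours(m,0,2)[0],key=cv2.contourArea)
b=cv2.approxPolyDP(cv2.convexHull(c),3,True)[:,0]
for q in b: print(q,onz(i,q,.0865).round(4))
cv2.imwrite("pics/sidecrop.png",cv2.resize(im[150:270,200:330],None,fx=6,fy=5,interpolation=2)[:600,:800]) if 0 else cv2.imwrite("pics/sidecrop.png",cv2.resize(im[155:255,200:330],None,fx=6,fy=6,interpolation=2))
E
```

```text
[266 172] [ 0.5623 -0.0784  0.0865]
[287 206] [ 0.4166 -0.0325  0.0865]
[251 216] [0.4426 0.0604 0.0865]
[242 208] [0.4805 0.0606 0.0865]
[228 181] [0.594  0.0268 0.0865]
```

View pics/sidecrop.png

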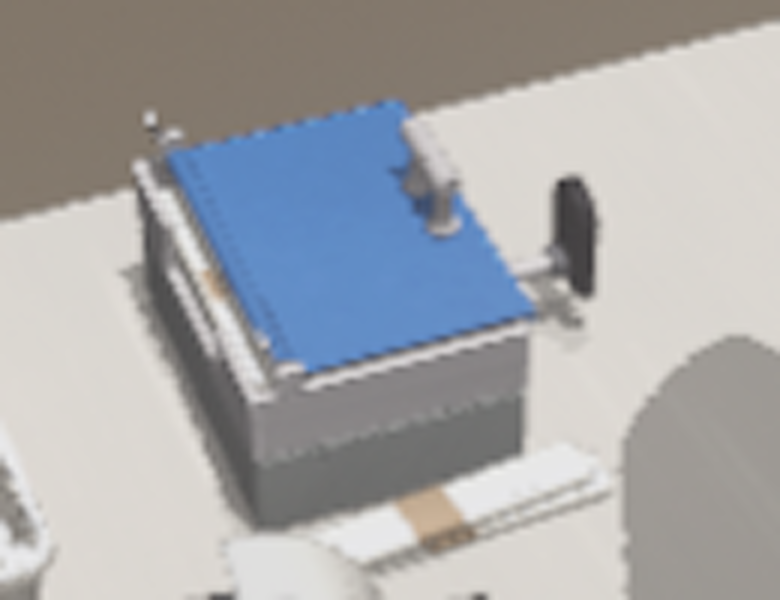

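The crop shows the hinge edge on the left (far side) and the tab on the right. Handle bar ends are at about (268,175) and (275,184) in full-image pixels, the tab top is at about (296,184.5), and the sleeves lie on the near side.

```bash
python3 - <<'E'
from h import *
i=r.camera_info("side")
f=lambda u,v:(200+u/6,155+v/6)
h1=onz(i,f(412,123),.1155);h2=onz(i,f(447,176),.1155);t=onz(i,f(576,180),.077);tb=onz(i,f(580,295),.022)
hc=(h1+h2)/2;print(h1,h2,np.linalg.norm(h1-h2),hc,t,tb,np.linalg.norm(hc[:2]-t[:2]))
a=np.radians(72.5);print("lid axis",np.degrees(np.arctan2(*(hc-t)[[1,0]])),np.degrees(np.arctan2(.954,.30)))
# sharper: lid edges via minAreaRect on plane
im=cv2.imread("pics/side0.png")[...,::-1].copy();c=max(cv2.findContours(blue(im),0,2)[0],key=cv2.contourArea)
P=np.array([onz(i,q,.0865)[:2] for q in c[:,0].astype(float)],np.float32)
print(cv2.minAreaRect(P*1000))
for th in np.radians([70,72.5,75]):
    ex=np.array([np.cos(th),np.sin(th),0]);O=(hc+50*.001*ex+t+.12*ex)/2;O[2]=0
    R=np.c_[ex,[-ex[1],ex[0],0],[0,0,1]]
    print(np.degrees(th),O,hc+.05*ex,t+.12*ex,[proj(i,O+R@np.array(p)).round(1).tolist() for p in([-.05,.023,.1135],[-.05,-.023,.1135],[-.12,0,.079],[-.062,-.086,0],[.062,-.086,0])])
E
```

```text
[ 0.51479447 -0.05091826  0.1155    ] [ 0.47600923 -0.03962122  0.1155    ] 0.04039700207564365 [ 0.49540185 -0.04526974  0.1155    ] [ 0.47581666 -0.11360145  0.077     ] [ 0.46189126 -0.10644053  0.022     ] 0.07108306621884353
lid axis 74.00667787612319 72.54344186633313
((505.2020263671875, -3.4137039184570312), (110.1747817993164, 158.95172119140625), 73.08692932128906)
70.0 [5.14680966e-01 4.38275923e-04 0.00000000e+00] [0.51250285 0.00171489 0.1155    ] [ 0.51685908 -0.00083834  0.077     ] [[[274.2, 185.1]], [[268.7, 174.8]], [[296.2, 185.0]], [[266.2, 192.7]], [[224.8, 201.4]]]
72.5 [0.51116925 0.00163034 0.        ] [0.51043714 0.00241611 0.1155    ] [0.51190136 0.00084458 0.077     ] [[[274.8, 185.4]], [[268.5, 175.2]], [[296.0, 184.7]], [[265.1, 193.2]], [[224.1, 203.1]]]
75.0 [0.50760887 0.0026681  0.        ] [0.5083428  0.00302655 0.1155    ] [0.50687495 0.00230965 0.077     ] [[[275.4, 185.6]], [[268.4, 175.6]], [[295.7, 184.3]], [[264.0, 193.7]], [[223.5, 204.8]]]
```

```bash
python3 - <<'E'
from h import *
i=r.camera_info("side")
for n,q,z in(("can",(166,172),.134),("shaker",(154,208),.081),("basket",(178,238),.095),("bottle",(179,218),.23)):print(n,onz(i,q,z).round(3))
E
python3 -m crank '[0.92,-0.66,0.09,0,0,-0.62,1, 0.92,-0.66,0.09,0,0,-0.62,1, 0.92,-0.66,0.09,0,0,-0.62,1, 0.92,-0.66,0.09,0,0,-0.62,1, 0.92,-0.66,0.09,0,0,-0.62,1, 0.92,-0.66,0.09,0,0,-0.62,1, 0.92,-0.66,0.09,0,0,-0.62,1, 0.92,-0.66,0.09,0,0,-0.62,1, 0.92,-0.66,0.09,0,0,-0.62,1, 0.92,-0.66,0.09,0,0,-0.62,1, 0.92,-0.66,0.09,0,0,-0.62,1, 0.92,-0.66,0.09,0,0,-0.62,1, 0.92,-0.66,0.09,0,0,-0.62,1, 0.92,-0.66,0.09,0,0,-0.62,1]' 30
python3 - <<'E'
from h import *
s=r.read_state();print(s["joint_pos"].round(2) if hasattr(s["joint_pos"],"round") else s["joint_pos"],s["eef_pos"],np.round(s["orientation"],3).tolist())
i=r.camera_info("wrist");im=r.capture("wrist");cv2.imwrite("pics/w1.png",im[...,::-1]);np.save("w1.npy",i,allow_pickle=True)
print(np.round(i["pose"],3).tolist(),proj(i,[[.4955,-.0463,.1135],[.475,-.113,.079]]))
E
```

```text
can [0.674 0.164 0.134]
shaker [0.624 0.233 0.081]
basket [0.478 0.242 0.095]
bottle [0.396 0.264 0.23 ]
time: 1.85
eef_pos: [0.4967, -0.0508, 0.2005]
orientation: [[0.293, 0.956, 0.0], [0.956, -0.293, -0.0], [0.0, 0.0, -1.0]]
ft_force: [0.1, 0.5, -0.5]
opening: 0.0854
grip_force: 0.0
[-0.1   0.24 -0.29  1.04 -0.    1.77] [ 0.49672065 -0.05084792  0.20053531] [[0.293, 0.956, 0.0], [0.956, -0.293, -0.0], [0.0, 0.0, -1.0]]
[[0.956, -0.277, -0.096, 0.52], [-0.293, -0.903, -0.313, 0.029], [-0.0, 0.328, -0.945, 0.329], [0.0, 0.0, 0.0, 1.0]] [[253.67182863 198.95120116]
 [254.09396806 253.77098235]]
```

View pics/w1.png

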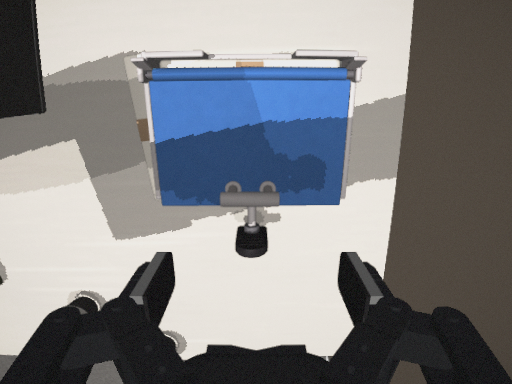

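The wrist view shows the handle bar level from (221,199) to (279,199), with its centre near (250,199). The tab head is at about (252,232) to (252,250). The predictions agree to about 2 mm and the yaw is aligned.

```bash
python3 - <<'E'
from h import *
i=r.camera_info("wrist");s=r.read_state();R=np.array(s["orientation"])
for q,z in(((250,199),.1155),((221,199),.1155),((279,199),.1155),((251.5,238),.079),((147,74),.086),((356,72),.086)):
    p=onz(i,q,z);print(p.round(4),(R.T@(p-s["eef_pos"])).round(4))
E
```

```text
[ 0.4931 -0.0446  0.1155] [ 0.0047 -0.0054  0.085 ]
[ 0.4715 -0.038   0.1155] [ 0.0047 -0.028   0.085 ]
[ 0.5147 -0.0513  0.1155] [0.0047 0.0172 0.085 ]
[ 0.4779 -0.0956  0.079 ] [-0.0485 -0.005   0.1215]
[0.443  0.0689 0.086 ] [ 0.0985 -0.0865  0.1145]
[0.6004 0.022  0.086 ] [0.0999 0.0777 0.1146]
```

```bash
python3 -m crank '[0.01,-0.01,0.08,0,0,0,1, 0.01,-0.01,0.14,0,0,0,1, 0.01,-0.01,0.184,0,0,0,1, 0.01,-0.01,0.184,0,0,0,0.3, 0.01,-0.01,0.184,0,0,0,-0.1, 0.01,-0.01,0.184,0,0,0,-1, 0.01,-0.01,0.184,0,0,0,-1, 0.01,-0.01,0.184,0,0,0,-1, 0.01,-0.01,0.184,0,0,0,-1, 0.01,-0.01,0.184,0,0,0,-1]' 30
python3 - <<'E'
from h import *
cv2.imwrite("pics/w2.png",r.capture("wrist")[...,::-1])
s=r.read_state();R=np.array(s["orientation"])
# arc: handle path in tool axes (x=disp x, z=down), TCP fixed orientation
for a in np.radians([0,15,30,45,60,75,90,100,105,108]):
    v=lambda a:np.array([-94*np.cos(a)+27.5*np.sin(a), 94*np.sin(a)+27.5*np.cos(a)])
    d=v(a)-v(0);print(round(np.degrees(a)),(d/500).round(3)*[1,-1])
E
```

```text
time: 3.15
eef_pos: [0.4936, -0.0437, 0.1097]
orientation: [[0.292, 0.956, 0.0], [0.956, -0.292, 0.0], [0.0, 0.0, -1.0]]
ft_force: [-3.2, 0.7, 7.0]
opening: 0.0453
grip_force: 30.8
0 [ 0. -0.]
15 [ 0.021 -0.047]
30 [ 0.053 -0.087]
45 [ 0.094 -0.117]
60 [ 0.142 -0.135]
75 [ 0.192 -0.141]
90 [ 0.243 -0.133]
100 [ 0.275 -0.121]
105 [ 0.29  -0.112]
108 [ 0.298 -0.107]
```

View pics/w2.png

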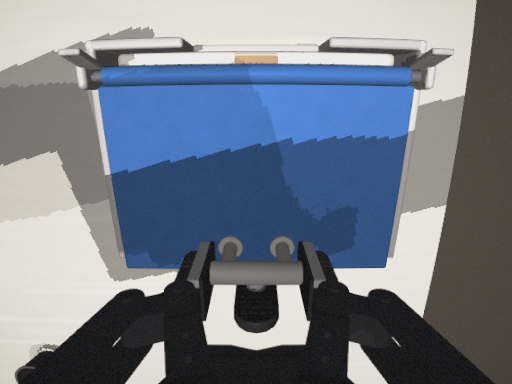

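The bar is gripped on its flat ends at about (210–303, 272). Next I'll follow the arc, with the bar pivoting in the pads.

```bash
python3 -m crank '[0.01,0,-0.024,0,0,0,-1, 0.021,0,-0.047,0,0,0,-1, 0.036,0,-0.068,0,0,0,-1, 0.053,0,-0.087,0,0,0,-1, 0.073,0,-0.103,0,0,0,-1, 0.094,0,-0.117,0,0,0,-1, 0.117,0,-0.127,0,0,0,-1, 0.142,0,-0.135,0,0,0,-1, 0.167,0,-0.139,0,0,0,-1, 0.192,0,-0.141,0,0,0,-1, 0.218,0,-0.138,0,0,0,-1, 0.243,0,-0.133,0,0,0,-1, 0.262,0,-0.126,0,0,0,-1, 0.278,0,-0.12,0,0,0,-1, 0.288,0,-0.113,0,0,0,-1, 0.288,0,-0.113,0,0,0,-1, 0.288,0,-0.113,0,0,0,-1]'
python3 - <<'E'
from h import *
cv2.imwrite("pics/w3.png",np.hstack([cv2.resize(r.capture(n),(400,300)) for n in("wrist","side")])[...,::-1])
E
```

```text
time: 5.32
eef_pos: [0.5362, 0.0964, 0.1655]
orientation: [[0.291, 0.957, 0.001], [0.957, -0.291, 0.004], [0.004, -0.0, -1.0]]
ft_force: [-5.3, 4.6, 7.4]
opening: 0.0449
grip_force: 32.2
```

View pics/w3.png

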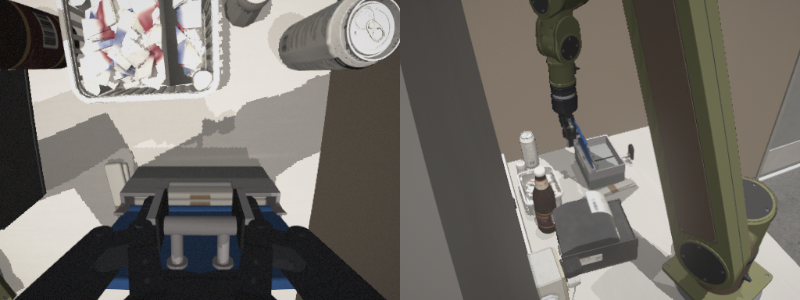

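The lid is back near its stop and the bar is still in the pads. I'll release it and rise.

```bash
python3 -m crank '[0,0,0,0,0,0,0.6, 0,0,0,0,0,0,0.6, 0,0,0,0,0,0,0.6, 0,0,-0.05,0,0,0,0.6, 0,0,-0.12,0,0,0,0.6, 0,0,-0.2,0,0,0,0.6, 0,0,-0.2,0,0,0,0.6, 0,0,-0.2,0,0,0,0.6]'
python3 - <<'E'
from h import *
s=r.read_state();print(s["joint_pos"])
cv2.imwrite("pics/w4.png",np.hstack([cv2.resize(r.capture(n),(400,300)) for n in("wrist","side")])[...,::-1])
R=np.array(s["orientation"]);i=r.camera_info("wrist")
# target tab from first look
t=np.array([.493,-.0446,0])-.07*np.array([.292,.956,0]);t[2]=.064
print(t,R.T@(t-s["eef_pos"]))
E
```

```text
time: 6.42
eef_pos: [0.5358, 0.094, 0.2642]
orientation: [[0.292, 0.956, -0.0], [0.956, -0.292, -0.0], [-0.0, -0.0, -1.0]]
ft_force: [-0.6, -0.9, -0.5]
opening: 0.0678
grip_force: 0.0
[ 1.73579278e-01  2.85874470e-01 -5.22464952e-02  1.23293445e+00
  2.68365324e-05  2.04065797e+00]
[ 0.47256 -0.11152  0.064  ] [-0.21496124 -0.00042622  0.20026626]
```

View pics/w4.png

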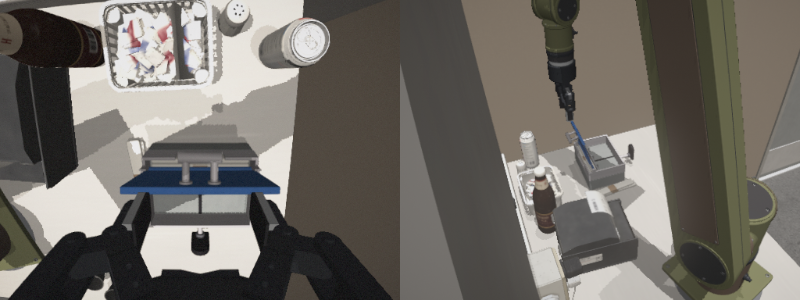

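The lid is standing open on its stop and the gripper is clear, with the tab at about (200,242) in the left half of the picture. Next I'll go above the tab, turning 90° so the jaws close along the pull direction.

```bash
python3 -m crank '[-0.43,0,0,0,0,-1,0, -0.43,0,0,0,0,-1,0, -0.43,0,0,0,0,-1,0, -0.43,0,0,0,0,-1,0, -0.43,0,0,0,0,-1,0, -0.43,0,0,0,0,-1,0, -0.43,0,0,0,0,-1,0, -0.43,0,0,0,0,-1,0, -0.43,0,0,0,0,-1,0, -0.43,0,0,0,0,-1,0, -0.43,0,0,0,0,-1,0, -0.43,0,0.1,0,0,-1,0, -0.43,0,0.2,0,0,-1,0, -0.43,0,0.2,0,0,-1,0]'
python3 - <<'E'
from h import *
s=r.read_state();print(s["joint_pos"])
i=r.camera_info("wrist");im=r.capture("wrist")
print(proj(i,[[.4726,-.1115,.079]]))
cv2.imwrite("pics/w5.png",im[...,::-1])
E
```

```text
time: 8.28
eef_pos: [0.4692, -0.1107, 0.1614]
orientation: [[-0.956, 0.293, -0.009], [0.293, 0.956, 0.002], [0.009, -0.001, -1.0]]
ft_force: [-0.2, -0.1, 0.2]
opening: 0.0426
grip_force: 0.0
[-2.31681239e-01  2.47876423e-01 -3.84947272e-01  9.47349206e-01
  1.96739307e-05  6.53985857e-02]
[[258.20479224 213.58365621]]
```

View pics/w5.png

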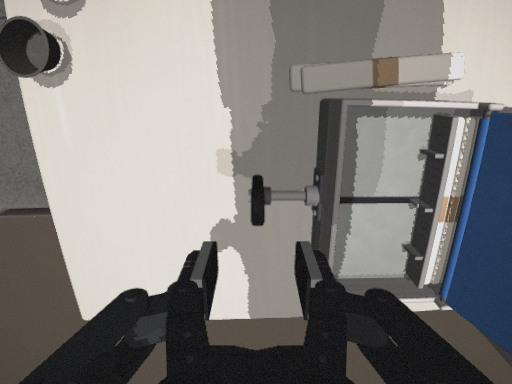

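The wrist view shows the tab edge-on at columns 250–265, rows 175–225, with its centre near (257.5,200). The rod runs right to the tube mouth at (312,195).

```bash
python3 - <<'E'
from h import *
i=r.camera_info("wrist");s=r.read_state();R=np.array(s["orientation"]);print(s["eef_pos"])
for q,z in(((257.5,200),.075),((257.5,176),.065),((257.5,225),.065),((312,195),.036),((285,195),.04)):
    p=onz(i,q,z);print(p.round(4),(R.T@(p-s["eef_pos"])).round(4))
E
```

```text
[ 0.47158418 -0.11123769  0.16392747]
[ 0.4667 -0.11    0.075 ] [ 0.0047 -0.0003  0.0889]
[ 0.4504 -0.1051  0.065 ] [ 0.0216 -0.0003  0.099 ]
[ 0.492  -0.1177  0.065 ] [-0.0218 -0.0002  0.0988]
[ 0.4905 -0.0639  0.036 ] [-0.0048  0.0508  0.1279]
[ 0.4817 -0.0881  0.04  ] [-0.0034  0.0251  0.1239]
```

```bash
python3 -m crank '[0.002,0,0.06,0,0,0,0, 0.002,0,0.12,0,0,0,0, 0.002,0,0.17,0,0,0,0, 0.002,0,0.2,0,0,0,0, 0.002,0,0.2,0,0,0,0, 0.002,0,0.2,0,0,0,-1, 0.002,0,0.2,0,0,0,-1, 0.002,0,0.2,0,0,0,-1, 0.002,0,0.2,0,0,0,-1, 0.002,0,0.2,0,0,0,-1, 0.002,0,0.2,0,0,0,-1]' 50
```

```text
time: 9.7
eef_pos: [0.4739, -0.111, 0.0665]
orientation: [[-0.957, 0.291, 0.004], [0.291, 0.957, 0.001], [-0.003, 0.002, -1.0]]
ft_force: [-1.0, 2.3, 6.1]
opening: 0.0093
grip_force: 51.2
```

The tab is gripped. I'll draw the rod about 52 mm.

```bash
python3 -m crank '[0,-0.012,0,0,0,0,-1, 0,-0.024,0,0,0,0,-1, 0,-0.036,0,0,0,0,-1, 0,-0.048,0,0,0,0,-1, 0,-0.06,0,0,0,0,-1, 0,-0.07,0,0,0,0,-1, 0,-0.08,0,0,0,0,-1, 0,-0.09,0,0,0,0,-1, 0,-0.098,0,0,0,0,-1, 0,-0.104,0,0,0,0,-1, 0,-0.104,0,0,0,0,-1, 0,-0.104,0,0,0,0,-1, 0,-0.104,0,0,0,0,-1]' 50
python3 - <<'E'
from h import *
s=r.read_state();d=np.array(s["eef_pos"])-[.4739,-.111,.0665];print(s["eef_pos"],d@np.array([.291,.957,0]),s["opening"],s["grip_force"])
im=r.capture("wrist");i=r.camera_info("wrist")
cv2.imwrite("pics/w6.png",im[...,::-1])
E
```

```text
time: 11.32
eef_pos: [0.4591, -0.1594, 0.0664]
orientation: [[-0.957, 0.291, 0.005], [0.291, 0.957, 0.004], [-0.004, 0.005, -1.0]]
ft_force: [0.5, 6.4, 6.7]
opening: 0.0094
grip_force: 51.3
[ 0.45911589 -0.15937313  0.06644759] -0.05059526223347972 0.00938071117066764 51.25310445204377
```

View pics/w6.png

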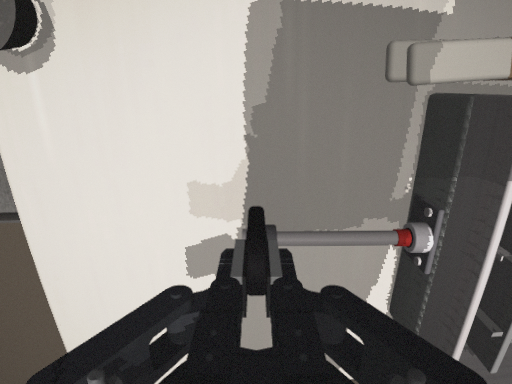

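The red ring at about (404,238) has just come out of the tube mouth at about (413,238), and the fingers hold the tab at (257,250). I'll pull 2 mm more for margin, then hold.

```bash
python3 -m crank '[0,-0.004,0,0,0,0,-1, 0,-0.004,0,0,0,0,-1, 0,-0.004,0,0,0,0,-1, 0,-0.004,0,0,0,0,-1, 0,-0.004,0,0,0,0,-1, 0,-0.004,0,0,0,0,-1, 0,-0.004,0,0,0,0,-1, 0,-0.004,0,0,0,0,-1]' 50
python3 - <<'E'
from h import *
s=r.read_state();d=np.array(s["eef_pos"])-[.4739,-.111,.0665];print(d@np.array([.291,.957,0]),s["ft_force"])
im=np.vstack([cv2.resize(r.capture("wrist")[200:280,200:460],(780,240)),cv2.resize(r.capture("side")[150:250,180:340],(780,350))])
cv2.imwrite("pics/w7.png",im[...,::-1])
E
```

```text
time: 12.38
eef_pos: [0.4586, -0.1612, 0.0665]
orientation: [[-0.957, 0.291, 0.005], [0.291, 0.957, 0.004], [-0.004, 0.005, -1.0]]
ft_force: [2.2, 7.7, 6.9]
opening: 0.009
grip_force: 51.3
-0.05250976020722247 [2.19433725 7.66656692 6.88788259]
```

View pics/w7.png

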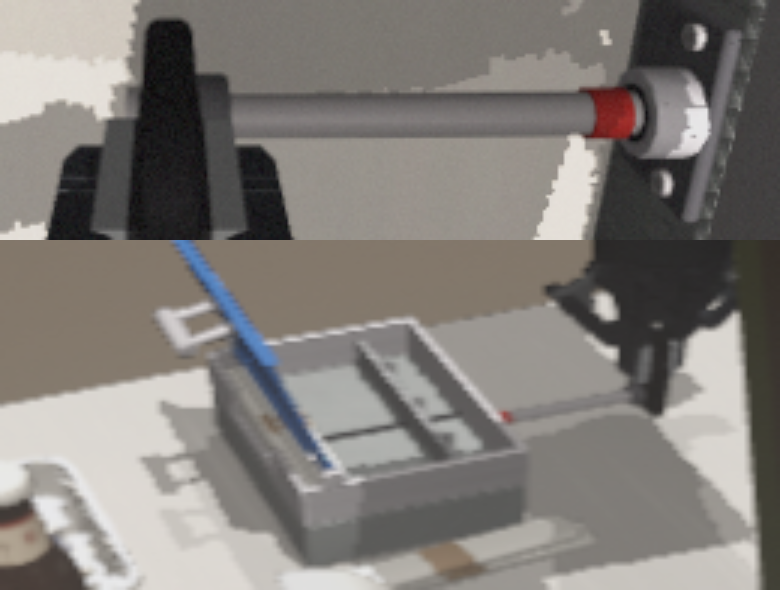

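The ring is fully out, with a sliver of bare rod behind it at (640,110) in the crop. The lid is open on its stop and the tab is still held.

```bash
python3 -c "
from workcell import r
print(r.job_done())"
```

```text
the job is handed in; nothing more can be done
None
```

The lid is open on its stop and the rod is held about 52 mm out, with the red ring just clear of the tube. I handed the job in at about 12.5 s, but the hand-in call gave no verdict, so I don't know whether it passed.

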